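# Rock a stuck filter cartridge out of its dock and hold it clear

### The arm

A 7-joint arm with a two-finger parallel gripper is mounted at the origin on the work surface. World frame = base frame: x ahead of the robot, y to its left, z up, the work surface at z = 0. Lengths are in m, angles in rad, forces in N, time in s.
With the tool pointing down it reaches from about 0.35 to 0.9 m from the base axis. Payload 19.9 kg.
Tool frame: the origin (TCP) lies at the very end of the fingers, on their centre line; the grasp point (between the pads) lies env.tcp_to_grasp behind it (env.tcp_to_grasp is the distance from the TCP to the grasp point, in m); z points along the fingers, y is the line along which they close (so a half turn about z gives the same grasp; the last joint's range is limited). The gripper opens to 94 mm and grips with 3 to 60 N. Pads are 16 mm wide; open, the fingers measure 119 mm over their backs; the gripper's body (75 mm by 177 mm) begins 78 mm behind the grasp point.
Start: joints at [-1.347, 0.417, -0.01, 1.614, 0.005, 1.111, -0.053], TCP at [0.164, 0.603, 0.205] pointing down, gripper open.
Joint ranges: [-2.81, 2.81], [-0.39, 2.02], [-1.27, 1.25], [0.06, 2.57], [-1.19, 4.33], [0.19, 2], [-2.82, 2.82]. Speed limits (rad/s): [1.89, 1.89, 2.39, 2.39, 3.01, 3.01, 3.01].

### API

Orientations are given as [roll, pitch, yaw] about the fixed x, y, z axes, in that order (R = Rz(yaw) Ry(pitch) Rx(roll)).
In Python, from plant import env gives the robot as it stands.
- The arm moves only by the tool send_rows, never from a script. Its argument "plan" is one flat list of numbers, 5 for each row, row after row: the shift along the tool's x, y, z in units of 40 mm (1.0 is 40 mm), then the turn about the tool's z in rad, then the finger opening in mm, from 0 to 94. A call has 1 to 20 rows; each row shifts and turns the commanded pose from where the row before left it, along the tool's axes as they then stand; what a row does not reach is not made up. A row lasts 1/12 s, in which the tool goes at most 41.7 mm and 7.16 degrees, less where a joint would pass 70% of its speed; a pose out of reach is approached as far as the arm can. A call is refused whole if a number of a shift passes 1 or a number of a turn 0.125, either way. A call with a gripper value outside its range is refused whole. The fingers move at their own pace and stop on an object; the grip force is fixed at half the most. Time passes only in rows, so rows that do not move let the fingers close. It gives the time, the measured TCP pose, the force, the opening and the grip force at its end, in the units of the state.
- env.get_state(): the state, without advancing time (a new reading comes with each control period).
- env.snapshot(name): name is "scene" or "top"; returns a dict with "image" (480x640x3 uint8, red, green, blue), "mtx" (3x3 intrinsics, pixels), "k1" (the pictures are not rectified: a ray, as slopes to the right and down, at radius r is drawn at 1 + k1 r^2 times it, then the intrinsics apply), "xyz" and "orientation" of the camera in the world. Camera axes: x right, y up, looking along -z (the intrinsics and any distortion apply to the point x, -y, -z); pixel columns grow to the right and rows downward; lengths in m; the calibration is good to about 2 mm. A picture is of the moment at which its call begins. There is no depth.
- env.close_job(): hands the job in; it is judged then, once.
The state is a dict: "time_s": time; "joint_pos": joint angles; "joint_velocities": joint speeds; "effort": joint torques, N m; "position": TCP position; "ee_rot": TCP orientation; "force": force on the tool from outside, world axes, zero at the start; "torque": the same for the moment, N m; "opening": opening from 0.0 (shut) to 1.0 (fully open); "finger_force": force on a finger pad.
Only numpy, scipy, OpenCV 4.12 (cv2) and the standard library are available. Lean on these libraries where they do the work, as an engineer would, in place of code of your own. Each camera call takes 0.05 s, during which the arm holds its last target. There are 200 camera calls.

### The job

The blue-topped filter cartridge is jammed between the two stiff orange cheeks of its dock. Grip it by the blue post and, while it still stands in the dock, rock it gently side to side, towards one cheek and then the other, until both are pushed back and it is free; do not wrench it out with a straight pull and do not disturb the other things on the counter. Then lift it and finish while still holding it in the gripper: upright and still over the dock, with its foot about 3 cm above the tops of the cheeks and touching nothing else.

Things in the scene. Friction and masses are not known exactly. Their poses are not given: they have to be found in the camera images.
- cartridge: Filter cartridge upright in the dock, 0.15-0.3 kg, 117 mm tall. Origin: centre of its foot's underside; z up it, x the way it rocks. Heights above origin: half-round grey foot of radius 8 mm along y (rocking line 8 mm up), grey web 12 mm thick to 36, blue flange 38 (x) by 50 (y) mm at 36-42, white body 26 by 44 mm at 42-72, blue square grip post 24 x 24 mm at 71-117.
- cartridge_grip (a point): Centre of the blue grip post, 98 mm above the cartridge's origin: the height to grip, across either pair of faces. Axes as the cartridge, which leans as one rigid piece with it.
- dock: Fixed aluminium dock, base plate 156 (x) by 84 (y) by 10 mm. Origin: centre of its underside, on the counter; z up. An orange cheek on the +x and one on the -x side each slide away from the centre. Outer walls (at x = +-74 mm) reach 68 mm, cheeks 70 mm above the counter.
- dock_seat (a point): Top of the base plate at the dock's centre, 10 mm above its origin, where the seated cartridge's foot stands, axes as the dock. A trough 14 mm deep (1.5 mm free each side in x) keeps the foot from sliding but lets the cartridge lean towards +x and -x.
- cheek_far (a joint): How far (m) the cheek on the dock's +x side is pushed outward, 0 to 0.014, starts at 0 to 0.0015. The flange, 19 mm each side of centre, passes it only above 0.005; 0.007 is easy. About 7 N of friction, no spring: it stays where left. Leaning the cartridge towards +x by 0.13 rad about its foot pushes it to about 0.005, by 0.2 rad to about 0.009.
- cheek_near (a joint): The same for the cheek on the dock's -x side, pushed outward by leaning the cartridge towards the dock's -x.
- cheek_far_nose (a point): Top of the inner face of the +x cheek's black rubber nose; moves with the cheek. The nose spans 56 to 70 mm above the counter and 44 mm in y; its inner face is 14 mm + joint value from the dock's centre plane, over the cartridge's flange with 4 mm of height to spare.
- cheek_near_nose (a point): The same point on the -x cheek.
- jar: Bystander: small amber jar, 48 mm wide, 60 mm tall, beside the dock on its +y side. Origin under its centre.
- bowl: Bystander: steel bowl, 90 mm wide, 40 mm tall, beside the dock on its -y side. Origin under its centre.
- brush: Bystander: green-handled cleaning brush lying beyond the dock's +x end, along the dock's y, about 200 mm long and under 40 mm tall. Origin under its middle.
- detergent: Bystander: green detergent bottle with white cap, 64 mm wide, 170 mm tall, on the left of the counter. Origin under its centre.
- sharps_bin: Bystander: yellow sharps bin with red lid, 116 x 136 mm, 120 mm tall, on the left of the counter. Origin under its centre.
- instrument_tray: Bystander: empty steel tray, 160 x 220 mm, 22 mm tall, on the right of the counter. Origin under its centre.
- beaker: Bystander: white ceramic beaker, 70 mm wide, 80 mm tall, on the right of the counter. Origin under its centre.
Not all that is in view belongs to the job. Of the things that look like the cartridge, the smaller one is meant. Of the things shaped like the dock, the aluminium one is meant.

How it is judged:
On the way, in this order (a step that is already met when the one before it is completed fails the run):
1. the cartridge, still standing in the dock, is leaned one way and has pushed that cheek back more than 4 mm (z of cartridge in the frame of dock below 0.03 m and ((x of cartridge_grip in the frame of dock above 0.006 m and value of joint cheek_far above 0.004 m) or (x of cartridge_grip in the frame of dock below -0.006 m and value of joint cheek_near above 0.004 m))), for 0.05 s.
2. the cartridge, still standing in the dock, is leaned the other way and now both cheeks are pushed back more than 4 mm (z of cartridge in the frame of dock below 0.03 m and value of joint each of cheek_far, cheek_near above 0.004 m and (x of cartridge_grip in the frame of dock above 0.006 m or x of cartridge_grip in the frame of dock below -0.006 m)), for 0.05 s.
At the end, for the whole second after the job is handed in: The gripper still holds the cartridge upright (within 0.2 rad) and still over the dock (foot within 40 mm of the dock's centre, horizontally), its foot 75 to 140 mm above the counter, which is 5 to 70 mm above the tops of the cheeks, touching neither the dock nor any bystander (z of cartridge in the frame of dock between 0.075 and 0.14 m and horizontal distance between cartridge and dock below 0.04 m and angle between cartridge's own z axis and vertical below 0.2 rad and linear speed of cartridge below 0.02 m/s and contact force between cartridge and the fingers above 1 N and contact force between cartridge and dock below 0.2 N and contact force between cartridge and jar below 0.2 N and contact force between cartridge and bowl below 0.2 N and contact force between cartridge and brush below 0.2 N and contact force between cartridge and detergent below 0.2 N and contact force between cartridge and sharps_bin below 0.2 N and contact force between cartridge and instrument_tray below 0.2 N and contact force between cartridge and beaker below 0.2 N); the arm keeps its last pose, push and grip.
It fails at once if the cartridge is wrenched: more than 60 N between it and the dock with its cheeks (contact force between cartridge and dock above 60 N).
It fails at once if a bystander is moved more than 30 mm or tipped over (distance of any of jar, bowl, brush, detergent, sharps_bin, instrument_tray, beaker from where it was at the start of the episode above 0.03 m or angle between any of jar, bowl, detergent, sharps_bin, instrument_tray, beaker's own z axis and vertical above 0.5 rad).
It also fails if it takes over 45 s, if anything falls off the work surface, if the arm or the gripper's body presses on something with over 40 N, if the wrist force passes 120 N, or if a joint passes its speed limit or range.

## Working session

There is one attempt and no reset: what is moved stays moved. The work goes in short steps, Python scripts to look and compute and a tool call to move; the robot and the scene stay as the last step left them, time stands still between calls to the robot, and variables do not carry over. Pictures are saved under pics/ and viewed, at most 10 in all, crops included, and the job is handed in when it is done.

Besides the shell and the picture viewer there is one more tool, called after "Emit:" by a JSON object that holds its "op" and its "data". send_rows: Moves the arm, as the interface text tells. Its arguments: {"type":"object","properties":{"plan":{"type":"array"}},"required":["plan"]}

```bash
mkdir -p pics; ls
python3 - <<'E'
from plant import env
import cv2,numpy as np
print(env.tcp_to_grasp)
s=env.get_state();print(s)
for n in("scene","top"):
    d=env.snapshot(n);print(n,d["mtx"],d["k1"],d["xyz"],d["orientation"])
    cv2.imwrite(f"pics/{n}0.png",d["image"][:,:,::-1])
E
```

```text
pics
0.0188
{'time_s': 0.0, 'joint_pos': array([-1.3464635 ,  0.41795467, -0.0103241 ,  1.61416422,  0.00469052,
        1.11072642, -0.05297764]), 'joint_velocities': array([-0.00066809, -0.00150297, -0.00019861,  0.00025098, -0.0006597 ,
       -0.00020452,  0.0003711 ]), 'effort': array([-1.45174345e-03, -8.51258898e+01,  6.38358481e-01, -4.25973952e+01,
       -4.88114858e-02,  1.86981627e-02,  1.38045170e-04]), 'position': array([0.16409281, 0.60267765, 0.20484143]), 'ee_rot': array([-3.14036638e+00,  7.48726238e-05,  2.87580551e+00]), 'force': array([ 0.46439042,  0.34967408, -0.02122017]), 'torque': array([-0.01935856,  0.01189615,  0.00926709]), 'finger_force': 0.0, 'opening': 1.001275582948592}
scene [[503.4194229    0.         320.25972233]
 [  0.         503.4194229  235.21486398]
 [  0.           0.           1.        ]] -0.04730443618880752 [1.08943323 0.41277079 1.27088444] [0.51964078 0.01503198 2.14550931]
top [[468.77093951   0.         317.33793339]
 [  0.         468.77093951 242.44084103]
 [  0.           0.           1.        ]] -0.07662882221860655 [0.36339236 0.01320955 1.26571853] [ 0.12614828 -0.00713973 -1.54701953]
```

View pics/scene0.png

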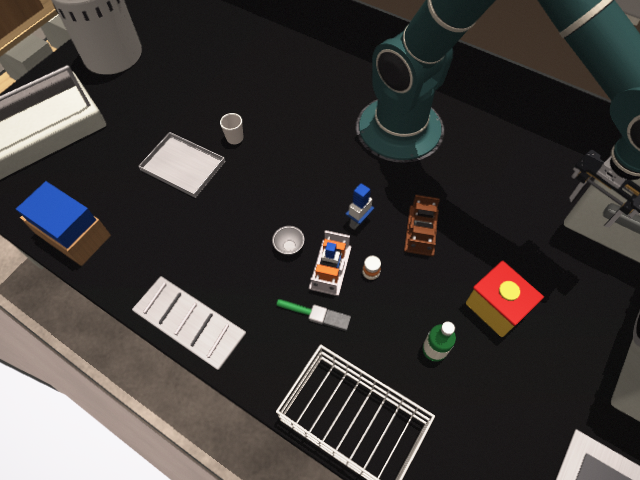

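View pics/top0.png

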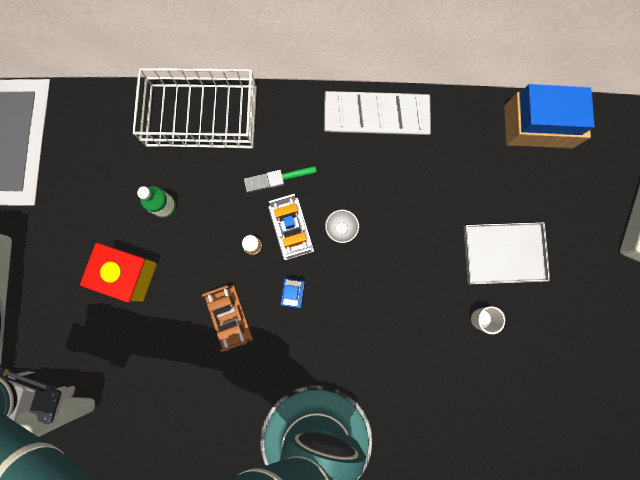

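The scene view shows the aluminium dock around (330,263) with the blue post at (330,250). In the top view it is at (291,226), with the post at (289,222), the jar at (251,244), the bowl at (342,226) and the brush at (280,179). The brown dock and the cartridge standing outside the dock are decoys.

```bash
cat > h.py <<'E'
import numpy as np,cv2
from scipy.spatial.transform import Rotation as Ro
def cam(d):
    return d["mtx"],np.array([d["k1"],0,0,0,0.]),np.array(d["xyz"]),Ro.from_euler('xyz',d["orientation"]).as_matrix()@np.diag([1,-1,-1.])
def rays(d,uv):
    K,D,c,R=cam(d)
    n=cv2.undistortPoints(np.float64(uv).reshape(-1,1,2),K,D).reshape(-1,2)
    r=np.c_[n,np.ones(len(n))]@R.T
    return c,r/np.linalg.norm(r,axis=1,keepdims=True)
def onz(d,uv,z):
    c,r=rays(d,uv); return c+r*((z-c[2])/r[:,2:])
def proj(d,p):
    K,D,c,R=cam(d)
    return cv2.projectPoints(np.float64(p).reshape(-1,1,3),cv2.Rodrigues(R.T)[0],-R.T@c,K,D)[0].reshape(-1,2)
def tri(a,ua,b,ub):
    c1,r1=rays(a,[ua]);c2,r2=rays(b,[ub])
    A=sum(np.eye(3)-np.outer(r,r) for r in(r1[0],r2[0]));B=sum((np.eye(3)-np.outer(r,r))@c for c,r in((c1,r1[0]),(c2,r2[0])))
    return np.linalg.solve(A,B)
def hsv(d): return cv2.cvtColor(d["image"],cv2.COLOR_RGB2HSV)
def blobs(m,amin=15):
    n,l,s,c=cv2.connectedComponentsWithStats(m)
    return [(c[i],s[i],l==i) for i in range(1,n) if s[i,4]>=amin]
E
python3 - <<'E'
from plant import env
from h import *
D={n:env.snapshot(n) for n in("scene","top")}
roi={"top":(255,185,325,270),"scene":(295,215,365,305)}
for n,d in D.items():
    H=hsv(d);x0,y0,x1,y1=roi[n];W=np.zeros(H.shape[:2],np.uint8);W[y0:y1,x0:x1]=255
    for nm,lo,hi in(("blue",(100,120,60),(130,255,255)),("orange",(8,150,120),(22,255,255)),("white",(0,0,110),(180,60,255))):
        m=cv2.inRange(H,lo,hi)&W
        for c,s,l in blobs(m): 
            p=np.argwhere(l)[:,::-1]
            print(n,nm,c.round(1),s,cv2.minAreaRect(p.astype(np.float32)), onz(d,[c],{"blue":.127,"orange":.07,"white":.06}[nm]).round(4))
    im=d["image"][y0:y1,x0:x1,::-1]
    cv2.imwrite(f"pics/{n}_c.png",cv2.resize(im,None,fx=6,fy=6,interpolation=cv2.INTER_NEAREST))
a=cv2.imread("pics/top_c.png");b=cv2.imread("pics/scene_c.png");h=max(len(a),len(b))
f=lambda i:cv2.copyMakeBorder(i,0,h-len(i),0,0,0)
cv2.imwrite("pics/crop.png",cv2.resize(np.hstack([f(a),f(b)]),(800,int(800*h/840))))
E
```

```text
scene blue [357.9 219. ] [347 215  18   9  48] ((355.5, 219.0), (8.0, 17.0), 90.0) [[0.454  0.1001 0.127 ]]
scene blue [330.2 249.5] [326 243  10  15 119] ((330.5, 250.0), (14.0, 9.0), 90.0) [[0.5714 0.0872 0.127 ]]
scene orange [335.4 243.9] [323 239  23  11 107] ((334.0065612792969, 243.9721221923828), (21.87325668334961, 7.042959213256836), 13.240520477294922) [[0.5232 0.0736 0.07  ]]
scene orange [327.  269.7] [316 264  23  12 179] ((326.85882568359375, 269.63531494140625), (22.34383773803711, 8.026427268981934), 12.52880859375) [[0.6012 0.0963 0.07  ]]
scene white [298.4 239.3] [295 227  10  26 177] ((299.5, 239.5), (25.0, 9.0), 90.0) [[ 0.5611 -0.023   0.06  ]]
scene white [337.2 233.6] [325 230  25   8  68] ((336.97802734375, 233.6024169921875), (24.933963775634766, 2.5841922760009766), 12.094757080078125) [[0.4884 0.0577 0.06  ]]
scene white [332.9 266.9] [311 240  40  55 546] ((329.8014221191406, 266.33740234375), (31.0476016998291, 50.9453125), 14.534454345703125) [[0.5816 0.1024 0.06  ]]
scene white [310.1 285.4] [309 282   3   7  16] ((310.0, 285.0), (6.0, 2.0), 90.0) [[0
[... 404 characters left out ...]
5 222] ((294.1415100097656, 239.74530029296875), (10.302041053771973, 22.66448974609375), 74.05460357666016) [[0.5211 0.0684 0.07  ]]
top orange [257.9 246.9] [255 241   5  11  16] ((258.2069091796875, 246.48275756835938), (2.5997347831726074, 10.770329475402832), 21.801406860351562) [[0.4998 0.1606 0.07  ]]
top white [263.8 186.1] [255 185  25   5  67] ((267.0, 187.0), (4.0, 24.0), 90.0) [[0.6626 0.1529 0.06  ]]
top white [289.9 226.9] [ 268  194   46   66 1139] ((289.9037170410156, 226.1789093017578), (61.588233947753906, 31.704051971435547), 73.3007583618164) [[0.5554 0.0806 0.06  ]]
top white [256.1 243.2] [255 237   4  13  36] ((256.5, 243.0), (12.0, 3.0), 90.0) [[0.5107 0.167  0.06  ]]
```

View pics/crop.png

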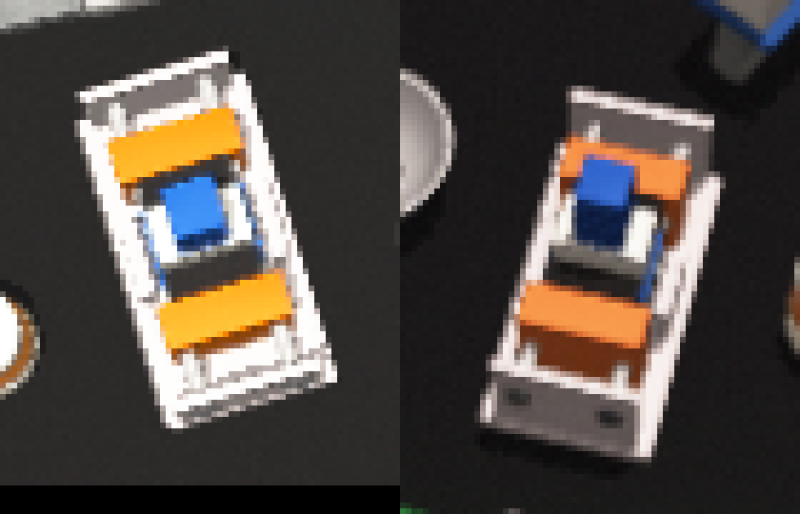

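The crop shows the blue post between the two orange cheeks, its top at about (288.6,221) in the top view and (331,245) in the scene view. The dock's x axis is yawed about +0.30 rad and the post stands near (0.56, 0.081). Because the tool cannot tilt, I'll close across the y faces so the cartridge can pivot in the pads. I'll move to hover above it first.

Emit:
{"op": "send_rows", "data": {"plan": [-0.65,-0.5,0,0,94,-0.65,-0.5,0,0,94,-0.65,-0.5,0,0,94,-0.65,-0.5,0,0,94,-0.65,-0.5,0,0,94,-0.65,-0.5,0,0,94,-0.65,-0.5,0,0,94,-0.65,-0.5,0,0,94,-0.65,-0.5,0,0,94,-0.65,-0.5,0,0,94,-0.65,-0.5,0,0,94,-0.65,-0.5,0,0,94,-0.65,-0.5,0,0,94,-0.65,-0.5,0,0,94,-0.65,-0.5,0,0,94,-0.65,-0.5,0,0,94,-0.65,-0.5,0,0,94,-0.65,-0.5,0,0,94,-0.65,-0.5,0,0,94,-0.65,-0.5,0,0,94]}}

```text
time_s: 1.87
position: [0.5615, 0.0791, 0.2055]
ee_rot: [-3.142, 0.0, 2.876]
force: [-0.6, 0.5, -0.4]
opening: 1.002
finger_force: 0.0
```

Emit:
{"op": "send_rows", "data": {"plan": [0,0,0,-0.11,94,0,0,0,-0.11,94,0,0,0,-0.11,94,0,0,0,-0.11,94,0,0,0,-0.12,94,0,0,0,0,94,0,0,0,0,94]}}

```text
time_s: 2.45
position: [0.5608, 0.0803, 0.2054]
ee_rot: [3.142, -0.0, -2.851]
force: [0.6, 0.0, -0.7]
opening: 1.0
finger_force: 0.0
```

Run:
```python
from plant import env
from h import *
s=env.get_state();print(s["time_s"],s["position"],s["ee_rot"],s["joint_pos"])
d={n:env.snapshot(n) for n in("scene","top")}
T,S=d["top"],d["scene"]
# dock model check: predicted corners for pose (x,y,yaw) vs measured outline; post top from hand-read centres
print("post tri",tri(T,(288.6,220.8),S,(330.7,244.6)), onz(T,[(288.6,220.8)],.127),onz(S,[(330.7,244.6)],.127))
# orange cheek top-face corners read in the crop (px/5.714+roi)
c=lambda x,y,ox,oy:(x/5.714+ox-.5,y/5.714+oy-.5)
Tc=[c(*p,255,185) for p in((108,143),(238,109),(159,305),(290,273))]
Tc+= [c(*p,255,185) for p in((80,97),(228,56))]
P=onz(T,Tc[:4],.07);W=onz(T,Tc[4:],.068);print(P.round(4),W.round(4))
for v in(P[0]-P[1],P[2]-P[3],W[0]-W[1]): print("yaw from y-edge",np.arctan2(-v[0],v[1]))
print("yaw along x",[np.arctan2(*(P[i]-P[i+2])[1::-1]) for i in(0,1)])
Sc=[c(x-400,y,295,215) for x,y in((519,317),(651,345),(567,92),(712,122),(494,362),(650,403))]
Q=onz(S,Sc,.069);print(Q.round(4)); 
print([np.arctan2(-v[0],v[1]) for v in(Q[1]-Q[0],Q[3]-Q[2],Q[5]-Q[4])], (Q[2]+Q[3]+Q[4]+Q[5])/4)
```

```text
2.45 [0.56078601 0.08034693 0.20540763] [ 3.14153984e+00 -1.58134764e-04 -2.85134061e+00] [-0.39877679  0.31820635  0.24899526  1.76978059 -0.08830442  1.0646186
  1.74215229]
post tri [0.55944286 0.08078643 0.12875961] [[0.55993159 0.08055784 0.127     ]] [[0.55844859 0.08061228 0.127     ]]
[[0.5985 0.1243 0.07  ]
 [0.6157 0.0658 0.07  ]
 [0.5248 0.0987 0.07  ]
 [0.5408 0.0401 0.07  ]] [[0.6199 0.1381 0.068 ]
 [0.6407 0.0712 0.068 ]]
yaw from y-edge 0.28534324028628527
yaw from y-edge 0.26688120104437735
yaw from y-edge 0.3007326324619091
yaw along x [np.float64(0.3352838236102387), np.float64(0.33091142201661633)]
[[0.6181 0.0704 0.069 ]
 [0.5974 0.1295 0.069 ]
 [0.5046 0.0239 0.069 ]
 [0.4813 0.0918 0.069 ]
 [0.6434 0.0733 0.069 ]
 [0.6223 0.1445 0.069 ]]
[np.float64(0.3370459367025461), np.float64(0.3310881648161464), np.float64(0.28766780980813944)] [0.56290623 0.08337113 0.069     ]
```

Post at (0.5595, 0.0807) with its top at about 0.128 (expected 0.127), and yaw about 0.30. The hover is within about 1 mm of the post. Next I descend 116 mm and close.

Emit:
{"op": "send_rows", "data": {"plan": [0.03,0,0.4,0,94,0,0,0.4,0,94,0,0,0.4,0,94,0,0,0.4,0,94,0,0,0.4,0,94,0,0,0.4,0,94,0,0,0.3,0,94,0,0,0.2,0,94,0,0,0,0,94,0,0,0,0,24,0,0,0,0,10,0,0,0,0,10,0,0,0,0,10,0,0,0,0,10,0,0,0,0,10,0,0,0,0,10,0,0,0,0,10,0,0,0,0,10]}}

```text
time_s: 4.05
position: [0.5597, 0.0801, 0.0895]
ee_rot: [-3.142, -0.0, -2.847]
force: [1.2, -0.1, -0.1]
opening: 0.395
finger_force: 0.0
```

Run:
```python
from plant import env
from h import *
s=env.get_state();print(s["time_s"],s["position"],s["ee_rot"],s["opening"]*94,s["finger_force"],s["force"])
out=[]
for n,(x0,y0,x1,y1) in {"top":(245,175,335,275),"scene":(285,205,375,305)}.items():
    d=env.snapshot(n);out.append(cv2.resize(d["image"][y0:y1,x0:x1,::-1],(400,444),interpolation=cv2.INTER_NEAREST))
cv2.imwrite("pics/grip1.png",np.hstack(out))
```

```text
4.05 [0.55967668 0.08011611 0.08948198] [-3.14151883e+00 -2.93994249e-05 -2.84740823e+00] 37.09870250765235 0.0 [ 1.15363399 -0.11043199 -0.13849806]
```

View pics/grip1.png

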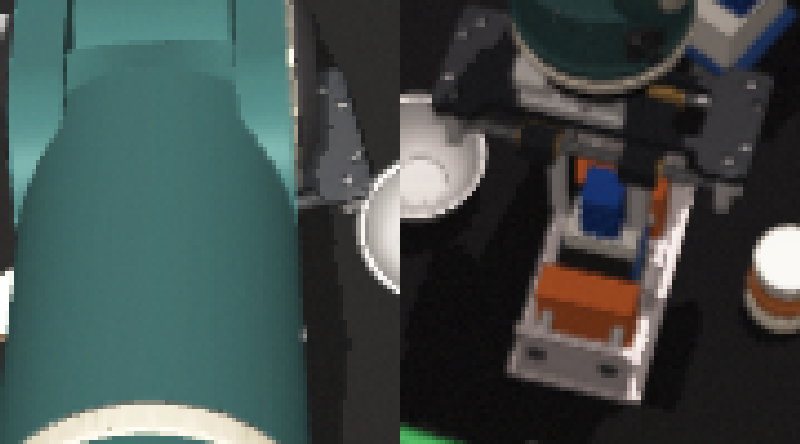

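The scene view shows the post (600,200) between the two dark fingers at (540,140) and (645,150). They are still closing, so I continue.

Emit:
{"op": "send_rows", "data": {"plan": [0,0,0,0,10,0,0,0,0,10,0,0,0,0,10,0,0,0,0,10,0,0,0,0,10,0,0,0,0,10,0,0,0,0,10,0,0,0,0,10]}}

```text
time_s: 4.82
position: [0.5597, 0.0801, 0.0895]
ee_rot: [-3.141, -0.0, -2.847]
force: [0.6, -0.2, -1.8]
opening: 0.253
finger_force: 30.0
```

The grip is firm at 23.8 mm opening and 30 N. Next I rock slowly towards +x (tool −x).

Emit:
{"op": "send_rows", "data": {"plan": [-0.05,0,0,0,10,-0.05,0,0,0,10,-0.05,0,0,0,10,-0.05,0,0.005,0,10,-0.05,0,0.005,0,10,-0.05,0,0.005,0,10,-0.05,0,0.01,0,10,-0.05,0,0.01,0,10,-0.05,0,0.01,0,10,-0.05,0,0.01,0,10,0,0,0,0,10,0,0,0,0,10,0,0,0,0,10]}}

```text
time_s: 5.9
position: [0.5785, 0.0858, 0.0875]
ee_rot: [3.142, -0.001, -2.847]
force: [-6.1, -1.4, 7.1]
opening: 0.252
finger_force: 30.0
```

Run:
```python
from plant import env
from h import *
s=env.get_state();print(s["time_s"],s["position"],s["opening"]*94,s["finger_force"],s["force"],s["torque"])
x0,y0,x1,y1=(285,205,375,305)
d=env.snapshot("scene");cv2.imwrite("pics/rock1.png",cv2.resize(d["image"][y0:y1,x0:x1,::-1],(540,600),interpolation=cv2.INTER_NEAREST))
```

```text
5.9 [0.57847262 0.08580062 0.08750556] 23.723900884176285 29.99759316444397 [-6.07422419 -1.35804323  7.12146413] [-0.36504002  1.79775883  0.21465833]
```

View pics/rock1.png

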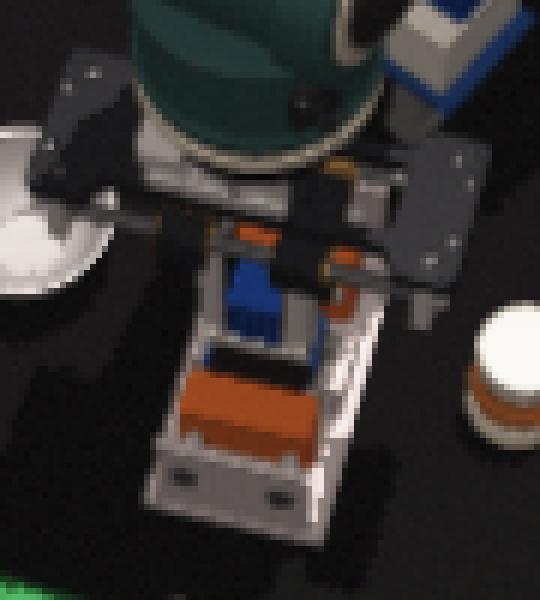

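The far cheek (250,410) has slid towards its end wall. The 6 N side force fits the expected cheek friction. Now I rock 40 mm the other way along an arc.

Emit:
{"op": "send_rows", "data": {"plan": [0.06,0,-0.015,0,10,0.06,0,-0.01,0,10,0.06,0,-0.01,0,10,0.06,0,-0.01,0,10,0.06,0,-0.005,0,10,0.06,0,-0.005,0,10,0.06,0,0,0,10,0.06,0,0,0,10,0.06,0,0,0,10,0.06,0,0,0,10,0.06,0,0.005,0,10,0.06,0,0.005,0,10,0.06,0,0.01,0,10,0.06,0,0.01,0,10,0.06,0,0.01,0,10,0.06,0,0.01,0,10,0.06,0,0.01,0,10,0,0,0,0,10,0,0,0,0,10,0,0,0,0,10]}}

```text
time_s: 7.62
position: [0.5417, 0.0745, 0.0883]
ee_rot: [-3.141, 0.004, -2.847]
force: [7.7, 2.1, 3.7]
opening: 0.253
finger_force: 30.0
```

Run:
```python
from plant import env
from h import *
s=env.get_state();print(s["time_s"],s["position"],s["opening"]*94,s["finger_force"],s["force"],s["torque"])
x0,y0,x1,y1=(285,205,375,305)
d=env.snapshot("scene");cv2.imwrite("pics/rock2.png",cv2.resize(d["image"][y0:y1,x0:x1,::-1],(540,600),interpolation=cv2.INTER_NEAREST))
```

```text
7.6167 [0.54167404 0.07453159 0.08828481] 23.775492915018717 29.987634122371674 [7.67674566 2.11088525 3.67795585] [ 0.50022573 -2.1658349   0.15849076]
```

View pics/rock2.png

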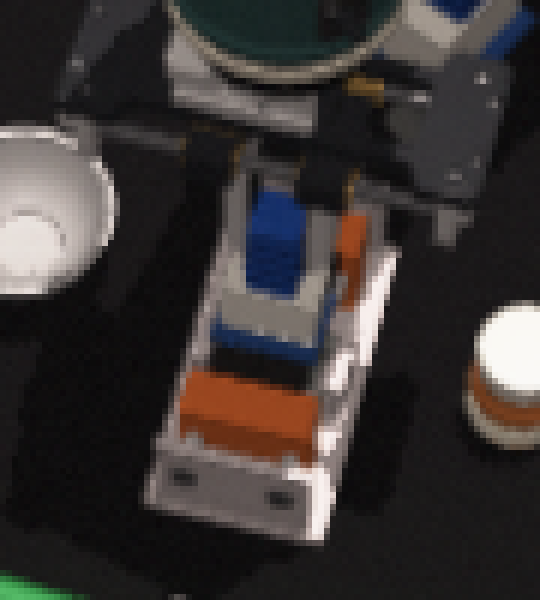

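The cartridge leans towards the near cheek and the far cheek (250,410) stayed back. I'll return to centre and lift gently.

Emit:
{"op": "send_rows", "data": {"plan": [-0.08,0,-0.015,0,10,-0.08,0,-0.015,0,10,-0.08,0,-0.01,0,10,-0.08,0,-0.005,0,10,-0.08,0,0,0,10,-0.06,0,0,0,10,-0.06,0,0,0,10,0,0,0,0,10,0,0,0,0,10,0,0,-0.05,0,10,0,0,-0.05,0,10,0,0,-0.05,0,10,0,0,-0.05,0,10,0,0,0,0,10,0,0,0,0,10]}}

```text
time_s: 8.92
position: [0.5595, 0.0801, 0.0971]
ee_rot: [3.142, -0.0, -2.847]
force: [-5.6, -1.8, 2.5]
opening: 0.254
finger_force: 30.0
```

Run:
```python
from plant import env
from h import *
s=env.get_state();print(s["time_s"],s["position"],s["opening"]*94,s["finger_force"],s["force"],s["torque"])
x0,y0,x1,y1=(285,205,375,305)
d=env.snapshot("scene");cv2.imwrite("pics/lift1.png",cv2.resize(d["image"][y0:y1,x0:x1,::-1],(540,600),interpolation=cv2.INTER_NEAREST))
```

```text
8.9167 [0.55951005 0.08012274 0.09714919] 23.893501665975375 29.999421536922455 [-5.62106117 -1.75111117  2.4764954 ] [-0.34566593  1.89737611  0.14797213]
```

View pics/lift1.png

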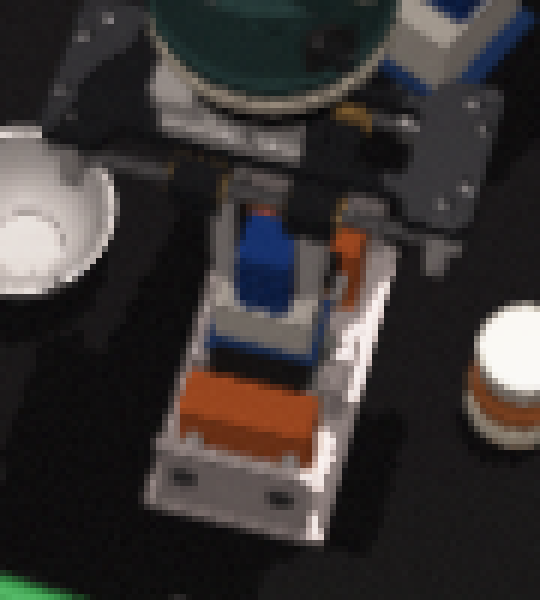

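The cartridge hangs between the pads with a slight residual lean, and its foot presses the +x trough side with about 6 N. I'll ease 1.6 mm towards −x while lifting a little more, and watch the force.

Emit:
{"op": "send_rows", "data": {"plan": [0.02,0,0,0,10,0.02,0,0,0,10,0,0,0,0,10,0,0,-0.05,0,10,0,0,-0.05,0,10,0,0,-0.05,0,10,0,0,0,0,10,0,0,0,0,10]}}

```text
time_s: 9.63
position: [0.5583, 0.0797, 0.1031]
ee_rot: [-3.141, 0.0, -2.847]
force: [-1.0, 0.3, -2.7]
opening: 0.251
finger_force: 30.0
```

The side force is gone and the tool carries only the cartridge's weight. I lift a further 76 mm.

Emit:
{"op": "send_rows", "data": {"plan": [0,0,-0.1,0,10,0,0,-0.1,0,10,0,0,-0.1,0,10,0,0,-0.1,0,10,0,0,-0.15,0,10,0,0,-0.15,0,10,0,0,-0.2,0,10,0,0,-0.2,0,10,0,0,-0.2,0,10,0,0,-0.2,0,10,0,0,-0.2,0,10,0,0,-0.1,0,10,0,0,-0.1,0,10,0,0,0,0,10,0,0,0,0,10,0,0,0,0,10,0,0,0,0,10,0,0,0,0,10]}}

```text
time_s: 11.13
position: [0.558, 0.0796, 0.1785]
ee_rot: [-3.142, -0.001, -2.847]
force: [0.5, 0.6, -1.8]
opening: 0.252
finger_force: 30.0
```

Run:
```python
from plant import env
from h import *
s=env.get_state();print(s["time_s"],s["position"],s["opening"]*94,s["finger_force"],s["force"],s["torque"],abs(s["joint_velocities"]).max())
x0,y0,x1,y1=(270,165,400,305)
d=env.snapshot("scene");cv2.imwrite("pics/lift2.png",cv2.resize(d["image"][y0:y1,x0:x1,::-1],(557,600),interpolation=cv2.INTER_NEAREST))
g=Ro.from_euler('z',.295).as_matrix();c=s["position"]-[0,0,.0885-.010]
for p in([0,0,0],[0,0,.098],[19,25,39],[19,-25,39]): print(((proj(d,c+g@(np.array(p)*(1 if p[0]==0 else .001)))[0]-[x0,y0])*4.286).round())
```

```text
11.1333 [0.55799353 0.07961315 0.17853961] 23.729468611187695 29.996675848960876 [ 0.48625354  0.62093351 -1.80275639] [ 0.06986807  0.0025051  -0.00767931] 0.0033248015008955187
[259. 361.]
[259. 281.]
[291. 367.]
[210. 347.]
```

View pics/lift2.png

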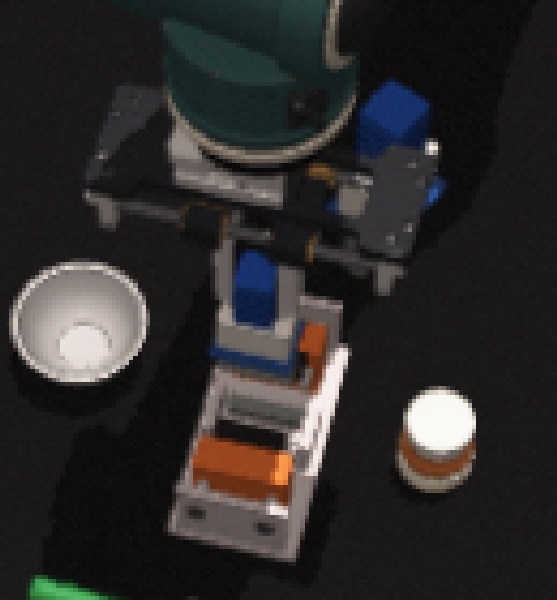

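The cartridge hangs upright above the open dock, clear of everything. Its flange lower edge at (210,358)–(298,372) is within about 2–3 raw pixels of the prediction for an upright cartridge with its foot at 0.10 m. The arm is still and both bystanders in view (jar, bowl) look undisturbed, so I hand in.

```bash
python3 -c "
from plant import env
print(env.close_job())"
```

```text
the job is handed in; nothing more can be done
None
```

I rocked the cartridge towards both cheeks, lifted it, and handed the job in with it held still and near upright over the dock, foot about 3 cm above the cheek tops; the hand-in gave no verdict, so I can't confirm it passed.

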